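Slide the pewter sheep into its inlay on the whistle board

TASK

Swing the wooden arm with the two rooster whistles back to its blue-topped stop by the left edge of the table so that the display board is free. Then slide the pewter sheep whistle across the board, its base plate staying down on the wood and never lifted, until it drops fully into the wine-red pocket with its head towards the two brass studs, and let go of it. Do not bump the hanging roosters, and leave the jug, the bird and the burnisher where they are.

Things in the scene. Friction and masses are not known exactly. Their poses are not given: they have to be found in the camera images.
- swing: Wooden swing arm, turning level about a corner post. Origin inside the bar below the peg, 220 mm above the table; x along the bar to the pivot, which is 300 mm away. The bar is 22 mm wide, 20 mm high and reaches 445 mm from the pivot. It starts swung in over the board (anticlockwise from above, 0.55 to 0.95 rad from its stop) and stays where it is left; about 1 N at the peg moves it.
- peg (a point): Axis of the red upright handle peg on the swing arm, 262 mm above the table; pinch or push it. The peg is round, 16 mm thick, from 230 mm (top of the bar) to 282 mm above the table, 300 mm from the pivot.
- rest (a point): Where point peg comes to be when the swing arm is at its stop by the table's left edge: there the bar lies against a slim wooden upright (16 mm thick, blue ball on top, 242 mm high, standing 45 mm beyond the peg seen from the pivot). The pivot lies 300 mm from this point in the world direction (0.969, 0.247); its post has a foot of 45 mm radius and ends 250 mm above the table.
- bar_end (a point): Free end of the swing arm's bar, mid-height.
- rooster_inner: Brick-red clay rooster whistle hanging under the bar 190 mm from the pivot, free to swing a little sideways. Origin at its hook, 198 mm above the table; it hangs 78 mm below this, about 38 mm across with its tail to one side, and must not be bumped.
- rooster_outer: The same, hanging 400 mm from the pivot.
- board: Brown wooden display board fixed on the table, 300 (x) by 480 (y) by 18 mm thick. Origin at the centre of its underside on the table, so its top is at z = 18 mm; x points towards the customers (away from the robot), y to the left. Smooth top, no rim; its only recess is the pocket.
- pocket (a point): Centre of the floor of the shallow oblong pocket in the board, 12 mm above the table (6 mm below the board's top). The pocket is 88 mm along x by 64 mm along y, lined wine-red. Axes as the board's; it lies 130 mm from the board's centre along the board's +y. Two brass studs lie flush in the board 68 mm from the pocket's centre along +x.
- sheep: Pewter sheep whistle, one piece with a flat plate 84 (x) by 60 (y) by 8 mm, about 350 g. Origin: centre of the plate's underside; x to the head, z up. Grip the sheep's flat-sided trunk: 26 mm wide across y, x = -29 to +21 mm, 22 to 50 mm above the underside (wool to 55, head to 61); slim legs below. Starts flat on the board's top near its right (-y) end, head within 1.1 rad of the board's x.
- sheep_head (a point): The sheep's head, 30 mm ahead of the plate's centre and 50 mm above its underside.
- jug: Olive-green pottery jug whistle, 70 mm tall, 31 mm belly radius (35 mm with handle and pipe), about 220 g, loose on the board. Origin: centre of its underside. Leave it alone. Either the jug or the bird stands between the sheep and the pocket, the other near the pocket on the robot's side.
- bird: Ochre clay bird whistle, 65 mm tall, 27 mm radius (35 mm with beak and tail), about 160 g, standing loose on the board. Origin at the centre of its underside. Leave it alone.
- burnisher: Boxwood burnisher with a flat-sided handle, 142 mm long, 18 mm wide, 14 mm high, lying on the table to the right of the board. Origin mid-length on its underside. Leave it alone.
Mind the look-alikes: they are no part of the job. Leave any pink look-alike of the sheep alone.

How it is judged:
On the way, in this order (a step that is already met when the one before it is completed fails the run):
1. the swing arm is back at its stop (its peg within 50 mm of the rest point) (distance between peg and rest below 0.05 m), for 0.2 s.
2. the sheep's plate has dropped into the pocket (horizontal distance between sheep and pocket below 0.004 m and z of sheep in the frame of pocket below 0.002 m and angle between the x axis of sheep and the x axis of pocket, either way round below 0.07 rad and x of sheep_head in the frame of pocket above 0.02 m and angle between sheep's own z axis and vertical below 0.04 rad), for 0.2 s.
At the end, for the whole second after the job is handed in: Sheep's plate on the pocket floor (centre within 4 mm, under 2 mm above it, 0.07 rad lengthwise, tilt under 0.04 rad), head to the studs, let go, at rest; swing arm at rest, its peg within 50 mm of its stop; jug, bird and burnisher within 15 mm of their starts (all of step 2 and linear speed of each of sheep, swing below 0.02 m/s and distance between peg and rest below 0.05 m and distance of each of jug, bird, burnisher from where it was at the start of the episode below 0.015 m); the robot touches nothing.
It fails at once if the sheep is lifted: its plate's centre more than 8 mm above the board's top (z of sheep in the frame of board above 0.026 m).
It fails at once if the sheep is tipped by more than 0.35 rad (angle between sheep's own z axis and vertical above 0.35 rad).
It fails at once if a hanging rooster is bumped by the robot (over 3 N) (contact force between any of the arm, the fingers and rooster_inner above 3 N or contact force between any of the arm, the fingers and rooster_outer above 3 N).
It fails at once if the jug, the bird or the burnisher is shifted by more than 15 mm (distance of any of jug, bird, burnisher from where it was at the start of the episode above 0.015 m).
It also fails if it takes over 58 s, if anything falls off the work surface, if the arm or the gripper's body presses on something with over 40 N, if the wrist force passes 120 N, or if a joint passes its speed limit or range.

ROBOT

A 6-joint arm with a two-finger parallel gripper is mounted at the origin on the work surface. World frame = base frame: x ahead of the robot, y to its left, z up, the work surface at z = 0. Lengths are in m, angles in rad, forces in N, time in s.
With the tool pointing down it reaches from about 0.325 to 0.9 m from the base axis. Payload 3.5 kg.
Tool frame: the origin (TCP) lies at the very end of the fingers, on their centre line; the grasp point (between the pads) lies 19 mm behind it (r.grasp_offset is the distance from the TCP to the grasp point, in m); z points along the fingers, y is the line along which they close (so a half turn about z gives the same grasp; the last joint's range is limited). The gripper opens to 85 mm and grips with 20 to 120 N. Pads are 22 mm wide; open, the fingers measure 114 mm over their backs; the gripper's body (76 mm by 85 mm) begins 54 mm behind the grasp point. The pads swing forward as they close: fully open they stand 13 mm farther back than shut.
Start: joints at [-1.272, 0.276, -0.026, 1.268, 0, 1.467], TCP at [0.244, -0.575, 0.211] pointing down, gripper open.
Joint ranges: [-3.12, 3.12], [-0.85, 1.88], [-1.08, 1.24], [-1.95, 2.15], [-1.57, 1.53], [-3.14, 3.14]. Speed limits (rad/s): [2.57, 2.57, 3.14, 3.14, 3.14, 3.14].

INTERFACE

Orientations are given as [roll, pitch, yaw] about the fixed x, y, z axes, in that order (R = Rz(yaw) Ry(pitch) Rx(roll)).
In Python, from bench import r, viewer gives the robot as it stands.
- The arm moves only by the shell command python3 -m creep 'ROWS' [FORCE]. ROWS is JSON, a list of rows, each a list of 3 entries, a list of its own where there are three numbers: the shift along the tool's x, y, z in cm, then the turn, a rotation vector about the tool's x, y, z in degrees, then the closure, from -1 (fully open) to 1 (shut). In form: [[[x, y, z], [rx, ry, rz], gripper], ...]. A call has 1 to 5 rows; each row shifts and turns the commanded pose from where the row before left it, along the tool's axes as they then stand; what a row does not reach is not made up. A row lasts 1/10 s, in which the tool goes at most 50 mm and 8.59 degrees, less where a joint would pass 70% of its speed; a pose out of reach is approached as far as the arm can. A call is refused whole if a number of a shift passes 5 or a number of a turn 8.59, either way. A call with a gripper value outside its range is refused whole. The fingers move at their own pace and stop on an object; FORCE is the grip in N (left out, the last holds). Time passes only in rows, so rows that do not move let the fingers close. It gives the time, the measured TCP pose, the force, the opening and the grip force at its end, in the units of the state.
- r.state(): the state, without advancing time (a new reading comes with each control period).
- viewer.capture(name): name is "scene" or "top" or "wrist"; returns a dict with "color" (480x640x3 uint8, red, green, blue), "fx", "fy", "cx", "cy" (pixels), "rvec" (rotation vector, rad) and "tvec" (3), from world to camera coordinates, as OpenCV has them. Camera axes: x right, y down, z forward; pixel columns grow to the right and rows downward; lengths in m; the calibration is good to about 2 mm. The wrist camera is an equidistant fisheye: a pixel r from the principal point sees the ray r / f radians off the axis. A picture is of the moment at which its call begins. There is no depth.
- r.close_job(): hands the job in; it is judged then, once.
The state is a dict: "clock": time; "joint_pos": joint angles; "joint_vel": joint speeds; "tau": joint torques, N m; "tool_pos": TCP position; "ee_rot": TCP orientation; "contact_force": force on the tool from outside, world axes, zero at the start; "ft_torque": the same for the moment, N m; "grip_width": finger opening in m; "grip_force": force on a finger pad.
Only numpy, scipy, OpenCV 4.12 (cv2) and the standard library are available. Lean on these libraries where they do the work, as an engineer would, in place of code of your own. Each camera call takes 0.05 s, during which the arm holds its last target. There are 200 camera calls.

## Working session

There is one attempt and no reset: what is moved stays moved. The work goes in short steps, Python scripts to look and compute and a shell command to move; the robot and the scene stay as the last step left them, time stands still between calls to the robot, and variables do not carry over. Pictures are saved under pics/ and viewed, at most 10 in all, crops included, and the job is handed in when it is done.

```bash
ls; mkdir -p pics; python3 - <<'E'
from bench import r, viewer
import cv2,numpy as np,pickle
d={n:viewer.capture(n) for n in("scene","top","wrist")}
pickle.dump(d,open('c0.pkl','wb'))
for n in d:
    cv2.imwrite(f'pics/{n}0.png',d[n]['color'][:,:,::-1]); print(n,[round(float(d[n][k]),1) for k in('fx','fy','cx','cy')],d[n]['rvec'],d[n]['tvec'])
print(r.state())
E
```

```text
pics
scene [485.9, 485.9, 316.4, 231.4] [ 1.07084008  2.23937944 -1.13692065] [ 0.30755874 -0.08307583  1.39316356]
top [584.0, 584.0, 312.8, 238.5] [ 2.20720831 -2.15645437  0.07276639] [-0.01687448  0.50377857  1.64691924]
wrist [371.6, 371.6, 314.1, 243.2] [-2.40651898  1.59247074  0.24141961] [-0.62337649 -0.03595943  0.38132935]
{'clock': 0.15, 'joint_pos': array([-1.27240746e+00,  2.76967471e-01, -2.75447077e-02,  1.26803464e+00,
        2.80601948e-06,  1.46738133e+00]), 'joint_vel': array([-0.00025345, -0.00192625,  0.00161119,  0.00011341, -0.00055451,
        0.00078542]), 'tau': array([-1.50252640e-04, -4.46058655e+01,  2.95637530e+01,  1.05332024e-02,
       -2.76724649e-05,  1.35244886e-05]), 'tool_pos': array([ 0.24421544, -0.57460591,  0.20992089]), 'ee_rot': array([-3.13985181e+00, -1.83495114e-04,  4.01803706e-01]), 'contact_force': array([ 0.55031624, -0.52127541, -0.4259772 ]), 'ft_torque': array([-0.02351407, -0.00892166, -0.00824084]), 'grip_force': 0.0, 'grip_width': 0.08542089760220564}
```

View pics/scene0.png

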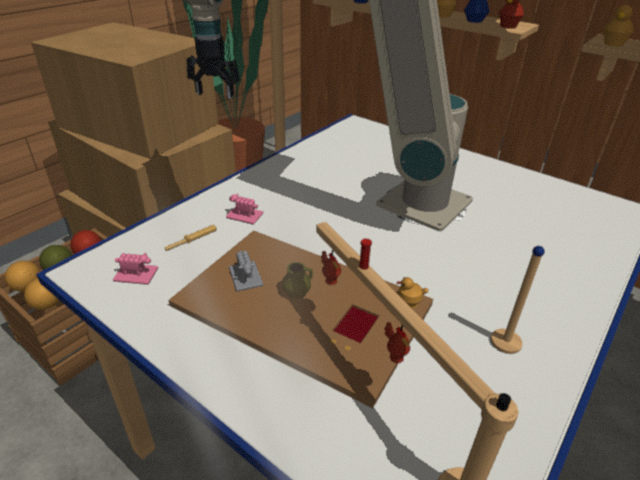

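View pics/top0.png

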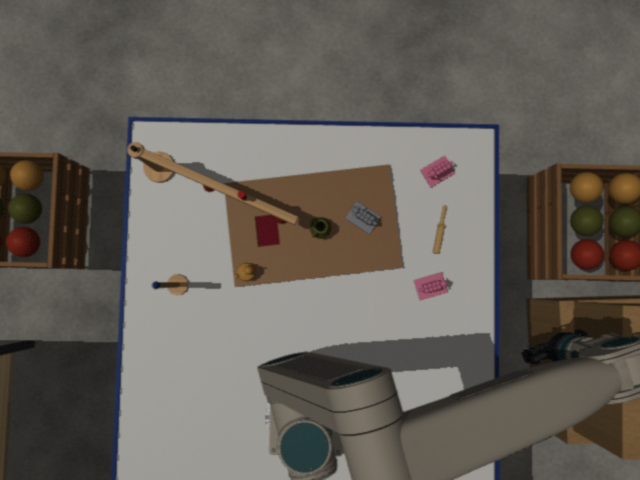

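The scene view shows the sheep at (245,270), jug at (297,280), pocket at (356,323), peg at (366,255), blue ball at (538,251) and bird at (411,291). The top view shows the pocket at (267,230), jug at (320,228), sheep at (364,216) and peg at about (242,195). Next I measure these by colour masks.

```bash
cat > h.py <<'E'
import cv2,numpy as np,pickle
def cam(d):
    R=cv2.Rodrigues(np.array(d['rvec'],float))[0]; t=np.array(d['tvec'],float).ravel(); return R,t,-R.T@t
def ray(d,p,fish=False):
    R,t,c=cam(d); u=np.array([(p[0]-d['cx'])/d['fx'],(p[1]-d['cy'])/d['fy']])
    if fish:
        th=np.hypot(*u); v=np.r_[u/max(th,1e-9)*np.sin(th),np.cos(th)]
    else: v=np.r_[u,1.]
    v=R.T@v; return c,v/np.linalg.norm(v)
def plane(d,p,z,fish=False):
    c,v=ray(d,p,fish); return c+v*(z-c[2])/v[2]
def tri(*rays):
    A=sum(np.eye(3)-np.outer(v,v) for c,v in rays); b=sum((np.eye(3)-np.outer(v,v))@c for c,v in rays)
    x=np.linalg.solve(A,b); return x,max(np.linalg.norm((np.eye(3)-np.outer(v,v))@(x-c)) for c,v in rays)
def blobs(d,f,amin=15):
    """f(h,s,v)->mask ; returns (area, centroid, contour)"""
    hsv=cv2.cvtColor(d['color'],cv2.COLOR_RGB2HSV).astype(int); m=f(*[hsv[:,:,i] for i in range(3)]).astype(np.uint8)
    cs,_=cv2.findContours(m,cv2.RETR_EXTERNAL,cv2.CHAIN_APPROX_NONE); o=[]
    for c in cs:
        k=np.zeros_like(m); cv2.drawContours(k,[c],-1,1,-1); a=int((k*m).sum())
        if a>=amin: ys,xs=np.nonzero(k*m); o.append((a,np.array([xs.mean(),ys.mean()]),c[:,0]))
    return sorted(o,key=lambda x:-x[0])
red=lambda h,s,v:((h<6)|(h>172))&(s>190)&(v>60)
blue=lambda h,s,v:(h>105)&(h<130)&(s>130)&(v>30)
wood=lambda h,s,v:(h>5)&(h<20)&(s>90)
grey=lambda h,s,v:(s<60)&(v>40)&(v<170)
olive=lambda h,s,v:(h>20)&(h<45)&(s>90)
ochre=lambda h,s,v:(h>12)&(h<22)&(s>170)
E
python3 - <<'E'
from h import *
d=pickle.load(open('c0.pkl','rb')); np.set_printoptions(precision=4,suppress=True)
for n in('scene','top'):
    D=d[n]
    for nm,f in(('red',red),('blue',blue),('olive',olive),('ochre',ochre),('grey',grey)):
        for a,c,k in blobs(D,f,12)[:14]:
            x,y,w,h=cv2.boundingRect(k)
            if (n=='top' and 130<c[0]<495 and 120<c[1]<345) or (n=='scene' and 150<c[0]<560 and c[1]>180):
                print(n,nm,a,c.round(1),(x,y,w,h),D['color'][int(c[1]),int(c[0])],'z18:',plane(D,c,.018)[:2])
print(cam(d['top'])[2],cam(d['scene'])[2])
E
```

```text
scene red 754 [356.1 323.9] (336, 308, 41, 34) [88 13 20] z18: [0.5268 0.1276]
scene red 180 [364.8 253.1] (360, 240, 11, 29) [82 20 17] z18: [0.3232 0.0124]
scene red 108 [398.9 348. ] (391, 338, 18, 19) [73 25 20] z18: [0.5263 0.2268]
scene red 47 [400.4 333.1] (397, 328, 9, 10) [86 17  4] z18: [0.4914 0.2097]
scene red 12 [331.8 257.5] (330, 255, 5, 5) [90 22 17] z18: [ 0.3873 -0.0391]
scene blue 645 [240.1 444.9] (213, 416, 54, 54) [24 42 94] z18: [0.8565 0.1329]
scene blue 110 [209.  186.8] (169, 165, 84, 43) [71 64 81] z18: [ 0.353  -0.5111]
scene blue 67 [538.2 250.6] (534, 247, 10, 9) [29 46 92] z18: [0.0446 0.3346]
scene olive 112 [307.1 277.5] (301, 263, 12, 30) [82 79 49] z18: [ 0.48   -0.0386]
scene olive 30 [289.8 285.7] (286, 281, 8, 9) [92 84 57] z18: [ 0.5255 -0.0509]
scene ochre 51 [403.9 293.9] (399, 286, 12, 15) [143 105  44] z18: [0.3883 0.1578]
scene ochre 32 [413.5 300.8] (409, 297, 10, 10) [141 102  49] z18: [0.3937 0.1845]
scene ochre 22 [408.4 287. ] (405, 283, 7, 8) [122  88  42] z18: [0.3625 0.1541]
scene ochre 17 [421.3 292.8] (417, 289, 9, 8) [174 128  59
[... 422 characters left out ...]
.5529 0.3544]
scene grey 116 [521.4 284.2] (506, 245, 34, 84) [158 155 145] z18: [0.1933 0.3458]
top red 482 [267.4 230. ] (257, 216, 25, 29) [77 20 27] z18: [0.5255 0.1252]
top red 36 [241.5 194. ] (239, 191, 6, 7) [125  24  23] z18: [0.6273 0.2024]
top blue 1710 [382.6 178.1] (128, 118, 371, 259) [101  76  52] z18: [ 0.6825 -0.2015]
top blue 23 [155.8 284.9] (153, 283, 6, 5) [16 32 70] z18: [0.3617 0.4374]
top olive 337 [320.  227.4] (309, 217, 23, 21) [13 12  7] z18: [ 0.5365 -0.0248]
top ochre 63 [250.3 271.7] (245, 265, 10, 15) [99 71 34] z18: [0.4056 0.1702]
top grey 243411 [311.8 233.6] (0, 0, 640, 480) [76 63 39] z18: [ 0.518  -0.0018]
[ 0.384  -0.0157  1.6789] [1.1216 0.4836 0.7419]
```

```bash
python3 - <<'E'
from h import *
d=pickle.load(open('c0.pkl','rb')); np.set_printoptions(precision=4,suppress=True)
S,T=d['scene'],d['top']
# red peg contour extremes
for n,D in(('s',S),('t',T)):
    for a,c,k in blobs(D,red,12):
        x,y,w,h=cv2.boundingRect(k)
        if (n=='s' and 355<c[0]<372) or(n=='t' and 235<c[0]<248): print(n,c,(x,y,w,h))
black=lambda h,s,v:(v<45)
for n,D,b in(('s',S,(480,380,530,425)),('t',T,(125,140,150,160))):
    for a,c,k in blobs(D,black,5):
        if b[0]<c[0]<b[2] and b[1]<c[1]<b[3]: print('cap',n,a,c,cv2.boundingRect(k))
print('ball',tri(ray(S,(538.2,250.9)),ray(T,(155.8,284.9))))
print('pegtop',tri(ray(S,(365,242.5)),ray(T,(241.5,194))))
a=plane(T,(241.5,194),.282)
print('peg plane',a,'scene peg-mid',plane(S,(364.8,253.1),.258), 'scene top', plane(S,(365,242.5),.282))
ims=[cv2.resize(S['color'][225:345,215:435],None,fx=3.4,fy=2.5,interpolation=cv2.INTER_CUBIC),cv2.resize(T['color'][180:265,225:400],None,fx=748/175,fy=298/85,interpolation=cv2.INTER_CUBIC)]
print([i.shape for i in ims])
cv2.imwrite('pics/crop1.png',np.vstack([ims[0],ims[1]])[:,:,::-1])
E
```

```text
s [356.126  323.9218] (336, 308, 41, 34)
s [364.85   253.1444] (360, 240, 11, 29)
t [241.5 194. ] (239, 191, 6, 7)
cap s 160 [502.8 401.7] (496, 394, 14, 16)
cap t 18 [134.2778 148.2778] (132, 146, 6, 5)
ball (array([0.3646, 0.3789, 0.2326]), np.float64(6.210763811035707e-05))
pegtop (array([0.5891, 0.1679, 0.2798]), np.float64(0.00013186613046298876))
peg plane [0.5887 0.1677 0.282 ] scene peg-mid [0.5879 0.1685 0.258 ] scene top [0.5917 0.1693 0.282 ]
[(300, 748, 3), (298, 748, 3)]
```

View pics/crop1.png

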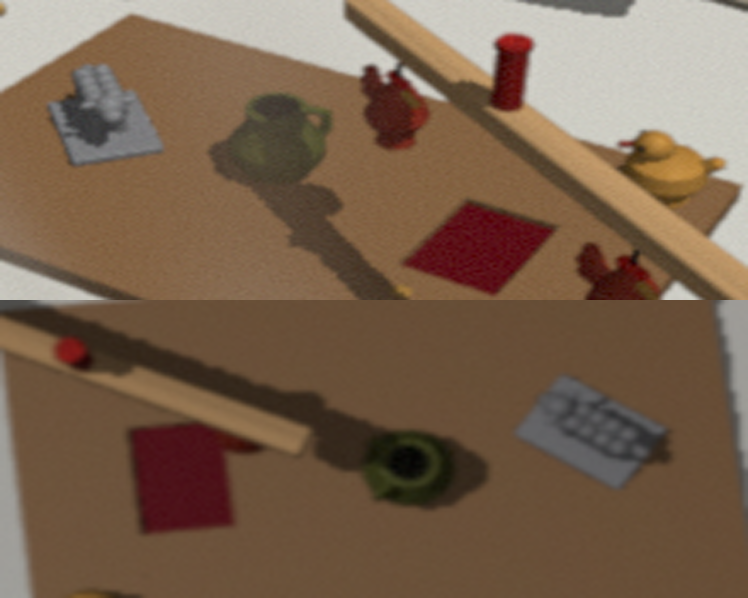

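Crop: the peg stands on the bar. The sheep's head points to the upper left in the top view, and the jug sits between sheep and pocket.

```bash
python3 - <<'E'
from h import *
d=pickle.load(open('c0.pkl','rb')); np.set_printoptions(precision=4,suppress=True)
S,T=d['scene'],d['top']
p,e=tri(ray(S,(502.8,401.7)),ray(T,(134.3,148.3))); print('pivot cap',p,e,'top@.25',plane(T,(134.3,148.3),.25),'scene@.25',plane(S,(502.8,401.7),.25))
peg=np.array([.589,.168]); u=np.array([.969,.247]); ball=np.array([.3646,.3789])
print('dist pivot-peg',np.linalg.norm(p[:2]-peg),'rest',p[:2]-.3*u, 'ball-pivot',np.linalg.norm(p[:2]-ball))
q=p[:2]-peg; a0=np.arctan2(*(-q)[::-1]); a1=np.arctan2(*(-u)[::-1]); print('angles',a0%6.283,a1%6.283)
a0%=2*np.pi;a1%=2*np.pi
for a in np.linspace(a0,a1,10): print(round(a,3),p[:2]+.3*np.array([np.cos(a),np.sin(a)]))
E
```

```text
pivot cap [0.7035 0.4448 0.2418] 0.00015984994824872628 top@.25 [0.7017 0.442  0.25  ] scene@.25 [0.7102 0.4456 0.25  ]
dist pivot-peg 0.29954916819239935 rest [0.4128 0.3707] ball-pivot 0.3452266938363272
angles 4.3200693457716905 3.390994271847192
4.32 [0.5888 0.1676]
4.217 [0.5609 0.1809]
4.114 [0.5344 0.197 ]
4.011 [0.5098 0.2157]
3.907 [0.4872 0.2369]
3.804 [0.4669 0.2603]
3.701 [0.4492 0.2856]
3.598 [0.4341 0.3127]
3.494 [0.422  0.3411]
3.391 [0.4128 0.3707]
```

```bash
python3 -m creep '[[[0,0,-5],[0,0,-8.5],0],[[0,0,-5],[0,0,-8.5],0],[[0,0,-4],[0,0,-8.5],0],[[0,0,0],[0,0,-8.5],0],[[0,0,0],[0,0,-8.5],0]]' 30
for i in 1; do python3 -m creep '[[[0,0,0],[0,0,-8.5],0],[[0,0,0],[0,0,-8.5],0],[[0,0,0],[0,0,-8.5],0],[[0,0,0],[0,0,-8.5],0],[[0,0,0],[0,0,-8.5],0]]'
python3 -m creep '[[[0,0,0],[0,0,-8.5],0],[[0,0,0],[0,0,-8.5],0],[[0,0,0],[0,0,-8.5],0],[[0,0,0],[0,0,-8.5],0],[[0,0,0],[0,0,-8.5],0]]'
python3 -m creep '[[[0,0,0],[0,0,-8.5],0],[[0,0,0],[0,0,-8.5],0],[[0,0,0],[0,0,-8.5],0],[[0,0,0],[0,0,-8.5],0],[[0,0,0],[0,0,-8.5],0]]'
python3 -m creep '[[[0,0,0],[0,0,-8.5],0],[[0,0,0],[0,0,-8.5],0],[[0,0,0],[0,0,-8.5],0],[[0,0,0],[0,0,-8.5],0],[[0,0,0],[0,0,-8.5],0]]'; done
cat >> h.py <<'E'
def need(st,xyz=None,yaw=None):
    """shift in tool axes (cm) to reach world point, and rz (deg) to reach yaw (tool down)"""
    from scipy.spatial.transform import Rotation as Ro
    R=Ro.from_euler('xyz',st['ee_rot']); y=st['ee_rot'][2]
    o=[]
    if xyz is not None: o.append((R.inv().apply(np.array(xyz)-st['tool_pos'])*100).round(2))
    if yaw is not None: o.append(round(-float(np.degrees((yaw-y+np.pi)%(2*np.pi)-np.pi)),1))
    return o
E
python3 -c "
from bench import r;from h import *
s=r.state();print(s['joint_pos'],s['tool_pos'],s['ee_rot'],s['grip_width'],need(s,(.589,.168,.352),np.radians(247.4)))"
```

```text
clock: 0.65
tool_pos: [0.2447, -0.5762, 0.3531]
ee_rot: [3.139, 0.003, 1.15]
contact_force: [0.7, -0.0, -0.8]
grip_width: 0.0426
grip_force: 0.0
clock: 1.15
tool_pos: [0.2443, -0.575, 0.3503]
ee_rot: [3.142, -0.001, 1.891]
contact_force: [0.2, -0.1, -0.6]
grip_width: 0.0426
grip_force: 0.0
clock: 1.65
tool_pos: [0.2444, -0.575, 0.3503]
ee_rot: [3.141, -0.001, 2.633]
contact_force: [-0.0, 1.0, -0.7]
grip_width: 0.042
grip_force: 0.0
clock: 2.15
tool_pos: [0.2443, -0.575, 0.3503]
ee_rot: [3.141, -0.0, -2.908]
contact_force: [-0.4, -0.2, -0.3]
grip_width: 0.0427
grip_force: 0.0
clock: 2.65
tool_pos: [0.2443, -0.575, 0.3503]
ee_rot: [3.141, 0.001, -2.166]
contact_force: [-0.3, -0.3, -0.2]
grip_width: 0.0428
grip_force: 0.0
[-1.27241817e+00  2.42465497e-01  2.17769777e-01  1.54716547e+00
 -1.11190697e-05 -2.24757047e+00] [ 0.24431741 -0.57497484  0.35026069] [ 3.14075553e+00  6.58232828e-04 -2.16644063e+00] 0.04278911055245148 [array([-80.84,  13.15,  -0.11]), -11.5]
```

```bash
python3 -m creep '[[[-4.75,0.77,0],[0,0,0],0],[[-4.75,0.77,0],[0,0,0],0],[[-4.75,0.77,0],[0,0,0],0],[[-4.75,0.77,0],[0,0,0],0],[[-4.75,0.77,0],[0,0,0],0]]' >/dev/null
python3 -m creep '[[[-4.75,0.77,0],[0,0,0],0],[[-4.75,0.77,0],[0,0,0],0],[[-4.75,0.77,0],[0,0,0],0],[[-4.75,0.77,0],[0,0,0],0],[[-4.75,0.77,0],[0,0,0],0]]' >/dev/null
python3 -m creep '[[[-4.75,0.77,0],[0,0,0],0],[[-4.75,0.77,0],[0,0,0],0],[[-4.75,0.77,0],[0,0,0],0],[[-4.75,0.77,0],[0,0,0],0],[[-4.75,0.77,0],[0,0,0],0]]' >/dev/null
python3 -m creep '[[[-4.8,0.8,0],[0,0,0],0],[[-4.8,0.8,0],[0,0,0],0],[[0,0,0],[0,0,-5.7],0],[[0,0,0],[0,0,-5.7],0],[[0,0,0],[0,0,0],0]]'
python3 - <<'E'
from bench import r,viewer;from h import *
s=r.state();print(s['joint_pos'],s['tool_pos'],s['ee_rot'],need(s,(.589,.168,.242)))
d=viewer.capture('wrist');cv2.imwrite('pics/w1.png',d['color'][:,:,::-1])
for a,c,k in blobs(d,red,30): print(a,c,cv2.boundingRect(k),plane(d,c,.28,True))
E
```

```text
clock: 4.65
tool_pos: [0.5935, 0.1663, 0.35]
ee_rot: [3.14, -0.001, -1.973]
contact_force: [0.8, 0.8, 0.2]
grip_width: 0.0423
grip_force: 0.0
[ 1.68342194e-01  2.26979737e-01  1.97802200e-01  1.54297605e+00
 -3.44261689e-05 -1.00050742e+00] [0.59354942 0.16628808 0.35003815] [ 3.14046877e+00 -7.61727829e-04 -1.97274259e+00] [array([1.00e-02, 4.70e-01, 1.08e+01])]
55 [ 11.09090909 355.50909091] (5, 346, 13, 20) [0.92682448 0.15356754 0.28      ]
37 [ 28.7027027  194.10810811] (24, 183, 11, 23) [0.78625377 0.03838997 0.28      ]
36 [ 30.02777778 208.58333333] (25, 204, 12, 10) [0.79160742 0.04889692 0.28      ]
32 [  9.125   426.40625] (3, 422, 14, 9) [1.04109162 0.23588176 0.28      ]
32 [ 72.15625 394.875  ] (69, 389, 8, 14) [0.87361546 0.21472099 0.28      ]
```

View pics/w1.png

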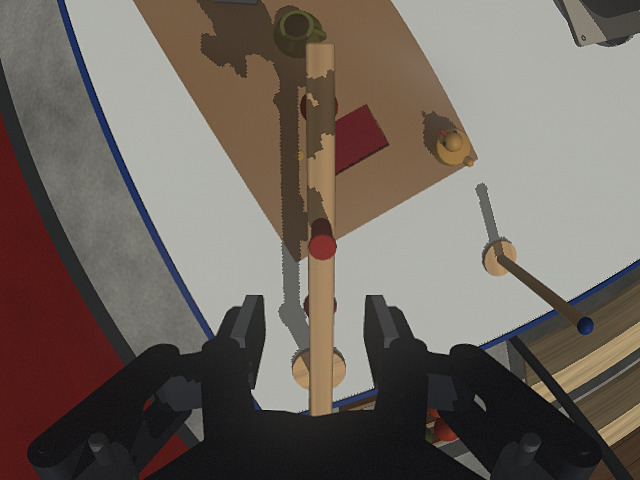

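The wrist view shows the peg's top at (322,245), the bar running between the fingers, the pocket at (362,140) and the blue ball at (585,326).

```bash
python3 - <<'E'
from bench import r,viewer;from h import *
s=r.state();d=viewer.capture('wrist')
p=plane(d,(322,246),.282,True);print(p,'ball',plane(d,(585,326),.235,True),need(s,(p[0],p[1],.242)),need(s,(.589,.168,.242)))
E
```

```text
[0.58987562 0.16744042 0.282     ] ball [0.36814746 0.37769202 0.235     ] [array([-1.000e-02,  3.800e-01,  1.083e+01])] [array([-0.02,  0.49, 10.83])]
```

```bash
python3 -m creep '[[[0,0.2,3.6],[0,0,0],0],[[0,0.2,3.6],[0,0,0],0],[[0,0,3.6],[0,0,0],0],[[0,0,0],[0,0,0],0.5],[[0,0,0],[0,0,0],0.5]]'
python3 -m creep '[[[-0.02,0.7,0],[0,0,1.33],0.5],[[-0.03,1.39,0],[0,0,2.66],0.5],[[-0.03,1.39,0],[0,0,2.66],0.5],[[-0.03,1.39,0],[0,0,2.66],0.5],[[-0.03,1.39,0],[0,0,2.66],0.5]]'
```

```text
clock: 5.25
tool_pos: [0.5896, 0.1668, 0.243]
ee_rot: [3.141, -0.001, -1.975]
contact_force: [0.9, 0.4, 1.0]
grip_width: 0.0214
grip_force: 0.0
clock: 5.75
tool_pos: [0.5365, 0.198, 0.2461]
ee_rot: [-3.138, 0.004, -2.186]
contact_force: [0.2, -1.1, 0.4]
grip_width: 0.0217
grip_force: 0.4
```

```bash
python3 -m creep '[[[-0.03,1.39,0],[0,0,2.66],0.5],[[-0.03,1.39,0],[0,0,2.66],0.5],[[-0.03,1.39,0],[0,0,2.66],0.5],[[-0.03,1.39,0],[0,0,2.66],0.5],[[-0.03,1.39,0],[0,0,2.66],0.5]]'
python3 -m creep '[[[-0.03,1.39,0],[0,0,2.66],0.5],[[-0.03,1.39,0],[0,0,2.66],0.5],[[-0.03,1.39,0],[0,0,2.66],0.5],[[-0.03,1.39,0],[0,0,2.66],0.5],[[-0.03,1.39,0],[0,0,2.66],0.5]]'
python3 -m creep '[[[-0.03,1.39,0],[0,0,2.66],0.5],[[-0.02,1.2,0],[0,0,2.3],0.5],[[-0.01,0.8,0],[0,0,1.5],0.5],[[0,0.5,0],[0,0,1],0.5],[[0,0,0],[0,0,0],0.5]]'
python3 - <<'E'
from bench import r,viewer;from h import *
s=r.state();print(need(s,(.4128,.3707,.242)))
for n in('scene','top'):
    d=viewer.capture(n)
    for a,c,k in blobs(d,red,8):
        if n=='scene': print(n,a,c,cv2.boundingRect(k))
        else: print(n,a,c,plane(d,c,.282))
E
```

```text
clock: 6.25
tool_pos: [0.4846, 0.2443, 0.2461]
ee_rot: [-3.139, 0.005, -2.418]
contact_force: [1.1, -1.9, -0.1]
grip_width: 0.0213
grip_force: 0.5
clock: 6.75
tool_pos: [0.4445, 0.3013, 0.2461]
ee_rot: [-3.141, 0.005, -2.65]
contact_force: [-0.1, -0.6, -0.2]
grip_width: 0.0212
grip_force: 0.5
clock: 7.25
tool_pos: [0.428, 0.3369, 0.2449]
ee_rot: [3.141, 0.004, -2.777]
contact_force: [0.5, -0.2, 0.6]
grip_width: 0.0213
grip_force: 0.0
[array([0.21, 3.7 , 0.3 ])]
scene 751 [355.90545939 323.94540613] (336, 307, 40, 34)
scene 238 [ 83.08823529 239.51680672] (71, 231, 29, 21)
scene 153 [503.95424837 245.49673203] (497, 233, 15, 27)
scene 41 [484.82926829 342.19512195] (480, 337, 9, 12)
scene 21 [486.95238095 264.19047619] (484, 261, 7, 8)
scene 21 [387.47619048   2.47619048] (384, 0, 8, 7)
scene 20 [507.7  15.2] (504, 11, 8, 10)
scene 18 [509.72222222   7.5       ] (506, 5, 8, 6)
scene 9 [486.88888889 334.        ] (486, 332, 3, 6)
scene 9 [488.         254.77777778] (486, 253, 4, 5)
top 627 [587.01754386 253.94896332] [ 0.46314862 -0.6624273   0.282     ]
top 612 [626.00980392 254.57352941] [ 0.46381195 -0.75527512  0.282     ]
top 460 [267.10652174 230.27391304] [0.50227863 0.1033751  0.282     ]
top 417 [ 18.24940048 241.16786571] [0.46224114 0.7007073  0.282     ]
```

```bash
python3 -m creep '[[[0,1.0,0],[0,0,2],0.5],[[0,1.0,0],[0,0,2],0.5],[[0,0.7,0],[0,0,1.3],0.5],[[0,0.4,0],[0,0,0.8],0.5],[[0,0,0],[0,0,0],0.5]]'
python3 -c "
from bench import r;from h import *
s=r.state();print(need(s,(.4128,.3707,.242)),s['joint_pos'])"
```

```text
clock: 7.85
tool_pos: [0.4175, 0.3653, 0.243]
ee_rot: [3.141, 0.0, -2.883]
contact_force: [-0.7, 0.5, 0.5]
grip_width: 0.0217
grip_force: 0.0
[array([0.32, 0.65, 0.1 ])] [ 6.02099792e-01  1.36368673e-01 -1.31758279e-01  1.30240349e+00
  1.42371358e-04  3.43789112e-01]
```

```bash
python3 -m creep '[[[0,0,0],[0,0,0],0.1],[[0,0,0],[0,0,0],0.1],[[0,0,-3.6],[0,0,0],0],[[0,0,-3.6],[0,0,0],0],[[0,0,-3.6],[0,0,0],0]]' >/dev/null
python3 -m creep '[[[-0.54,-4.8,0],[0,0,0],0],[[-0.54,-4.8,0],[0,0,0],0],[[-0.54,-4.8,0],[0,0,0],0],[[-0.54,-4.8,0],[0,0,0],0],[[-0.54,-4.8,0],[0,0,0],0]]' >/dev/null
python3 -m creep '[[[-0.54,-4.8,0],[0,0,0],0],[[-0.54,-4.8,0],[0,0,0],0],[[-0.54,-4.8,0],[0,0,-7],0],[[0,0,0],[0,0,-8.5],0],[[0,0,0],[0,0,0],0]]'
python3 - <<'E'
from bench import r,viewer;from h import *
d={n:viewer.capture(n) for n in("scene","top","wrist")}
pickle.dump(d,open('c1.pkl','wb'));cv2.imwrite('pics/w2.png',d['wrist']['color'][:,:,::-1])
S=d['scene'];T=d['top']
for a,c,k in blobs(S,red,8):
    if 480<c[0]<530 and c[1]<270 and c[1]>200: print(a,c,cv2.boundingRect(k),plane(S,c,.258))
for a,c,k in blobs(T,red,8):
    if 130<c[0]<400: print(a,c,plane(T,c,.282),plane(T,c,.012))
E
```

```text
clock: 9.35
tool_pos: [0.5574, 0.0031, 0.3504]
ee_rot: [3.141, -0.001, -2.616]
contact_force: [-0.1, 0.4, 0.5]
grip_width: 0.0426
grip_force: 0.0
172 [523.74418605 248.52906977] (517, 236, 15, 29) [0.41121967 0.36355077 0.258     ]
11 [505.81818182 266.90909091] (504, 264, 5, 6) [0.47634505 0.35821351 0.258     ]
11 [508.18181818 260.09090909] (507, 258, 4, 5) [0.45732285 0.35482027 0.258     ]
175 [261.97714286 226.96571429] [0.50996885 0.11593242 0.282     ] [0.53430803 0.14138305 0.012     ]
25 [158.44 264.08] [0.41510851 0.36114572 0.282     ] [0.4211125  0.43399267 0.012     ]
```

View pics/w2.png

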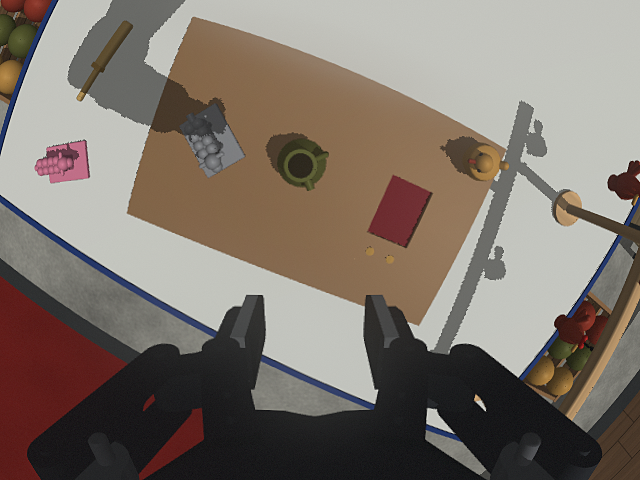

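```bash
python3 - <<'E'
from h import *
d=pickle.load(open('c1.pkl','rb'));W=d['wrist'];np.set_printoptions(precision=4,suppress=True)
print('cam',cam(W)[2])
def P(p,z): return plane(W,p,z,True)
wine=lambda h,s,v:((h<8)|(h>168))&(s>130)&(v>40)
for a,c,k in blobs(W,wine,200):
    if 360<c[0]<440 and 170<c[1]<250:
        w=np.array([P(q,.018)[:2] for q in k],np.float32); R=cv2.minAreaRect(w); print('pocket rim',R)
        ep=cv2.approxPolyDP(k.reshape(-1,1,2),5,True)[:,0]; print(ep.tolist(),[P(q,.018)[:2].round(4).tolist() for q in ep])
brass=lambda h,s,v:(h>14)&(h<26)&(s>110)&(v>120)
for a,c,k in blobs(W,brass,10):
    if 360<c[0]<400 and 240<c[1]<270: print('stud',a,c,P(c,.018))
def roi(f,x0,y0,x1,y1):
    def g(h,s,v):
        m=f(h,s,v); z=np.zeros_like(m); z[y0:y1,x0:x1]=m[y0:y1,x0:x1]; return z
    return g
for a,c,k in blobs(W,roi(lambda h,s,v:(s<45)&(v>60)&(v<190),165,90,255,190),100)[:2]:
    w=np.array([P(q,.026)[:2] for q in k],np.float32); R=cv2.minAreaRect(w); print('sheep',a,c,R)
for a,c,k in blobs(W,roi(olive,270,130,335,195),50)[:2]: print('jug',a,c,cv2.boundingRect(k),P(c,.06))
im=W['color'][85:195,165:275]; im=cv2.resize(im,(590,590),interpolation=cv2.INTER_CUBIC); im=cv2.convertScaleAbs(im,alpha=1.5)
cv2.imwrite('pics/crop2.png',im[:,:,::-1])
E
```

```text
cam [ 0.494  -0.0318  0.5145]
pocket rim ((0.5263896584510803, 0.12391085922718048), (0.08576041460037231, 0.06017391011118889), 7.5556440353393555)
[[393, 175], [368, 230], [405, 245], [430, 192]] [[0.4885, 0.0893], [0.5716, 0.1005], [0.5632, 0.1589], [0.4804, 0.1475]]
stud 65 [369.4923 251.0769] [0.5967 0.119  0.018 ]
stud 60 [389.55   259.1833] [0.5924 0.1511 0.018 ]
sheep 2491 [211.8218 140.8808] ((0.5679449439048767, -0.14989866316318512), (0.08997663855552673, 0.06307423859834671), 57.68172836303711)
jug 1505 [302.1854 162.212 ] (277, 138, 52, 53) [ 0.5327 -0.0256  0.06  ]
```

View pics/crop2.png

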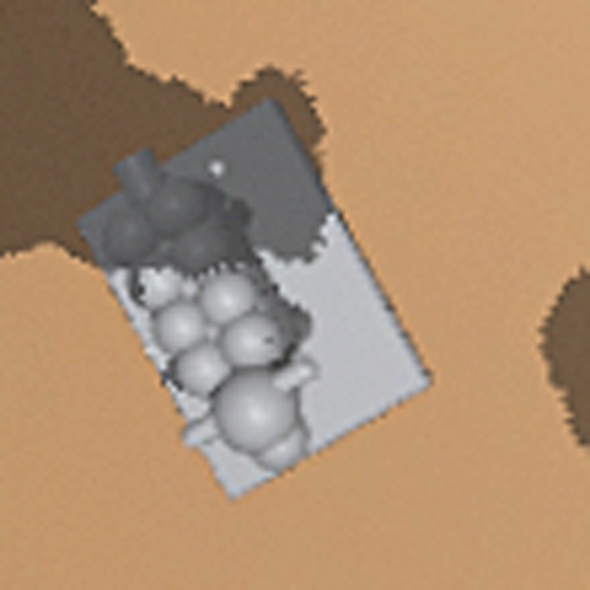

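The crop shows the sheep's head at the lower end and its tail at the upper left, with plate corners at crop (272,98), (432,380), (235,497) and (82,218).

```bash
python3 - <<'E'
from h import *
from bench import r
d=pickle.load(open('c1.pkl','rb'));W=d['wrist'];T=pickle.load(open('c0.pkl','rb'))['top'];np.set_printoptions(precision=4,suppress=True)
cw=np.array([(272,98),(432,380),(235,497),(82,218)])/5.364+(165-.4,85-.4)
ct=[(369.4,233.6),(345.5,217.6),(357.9,201.4),(381.1,217.1)]
A=[plane(W,c,.026,True) for c in cw];B=[plane(T,c,.026) for c in ct]
for n,Q in(('wrist',A),('top',B)):
    Q=np.array(Q)[:,:2]; v=(Q[1]+Q[2]-Q[0]-Q[3])/2; print(n,Q.mean(0),'len',np.linalg.norm(v),'w',np.linalg.norm((Q[0]+Q[1]-Q[2]-Q[3])/2),'ang',np.degrees(np.arctan2(v[1],v[0])))
print('tri',[tri(ray(W,a,True),ray(T,b))[0] for a,b in zip(cw,ct)])
T0=pickle.load(open('c0.pkl','rb'));
print('pocket tri',tri(ray(W,(399.5,211),True),ray(T,(267.4,230)),ray(T0['scene'],(356.1,323.9))))
Q=np.array(A)[:,:2]; v=(Q[1]+Q[2]-Q[0]-Q[3])/2; v/=np.linalg.norm(v); g=Q.mean(0)-.004*v
yaw=np.arctan2(v[1],v[0])+np.pi; s=r.state(); print('grip',g,'yaw',np.degrees(yaw),need(s,(*g,.036),yaw),s['joint_pos'])
for n,D,z in(('jug',W,.06),('bird',W,.05)):
    print(n,plane(W,{'jug':(300,163),'bird':(484,162)}[n],z,True))
E
```

```text
wrist [ 0.5678 -0.146 ] len 0.08232726144205663 w 0.058243378170507724 ang 58.05202735876002
top [ 0.567  -0.1478] len 0.08062588738468679 w 0.05811135136993556 ang 57.11823086612597
tri [array([ 0.5214, -0.1654,  0.0265]), array([ 0.5669, -0.0975,  0.0103]), array([ 0.616 , -0.1305,  0.0133]), array([ 0.5706, -0.1984,  0.0197])]
pocket tri (array([0.5256, 0.1256, 0.0157]), np.float64(0.0010356003283450966))
grip [ 0.5657 -0.1494] yaw 238.05202735876 [array([  7.02, -13.82,  31.49]), -27.9] [-0.1066  0.1153  0.0667  1.5222  0.0002 -0.6334]
jug [ 0.5349 -0.0275  0.06  ]
bird [0.4057 0.1796 0.05  ]
```

```bash
python3 -m creep '[[[3.5,-4.6,0],[0,0,0],-0.2],[[3.5,-4.6,0],[0,0,0],-0.2],[[0,-4.6,0],[0,0,-7],-0.2],[[0,0,0],[0,0,-7],-0.2],[[0,0,0],[0,0,-7],-0.2]]'
python3 -m creep '[[[0,0,5],[0,0,-7],-0.2],[[0,0,5],[0,0,0],-0.2],[[0,0,5],[0,0,0],-0.2],[[0,0,0],[0,0,0],-0.2]]'
python3 - <<'E'
from h import *
from bench import r,viewer
s=r.state();print(s['joint_pos'],need(s,(.5657,-.1494,.036),np.radians(238.05)))
d=viewer.capture('wrist');pickle.dump(d,open('c2.pkl','wb'));cv2.imwrite('pics/w3.png',d['color'][:,:,::-1])
E
```

```text
clock: 10.0
tool_pos: [0.5685, -0.1342, 0.3505]
ee_rot: [3.141, -0.0, -2.244]
contact_force: [0.3, 1.2, 0.2]
grip_width: 0.0514
grip_force: 0.0
clock: 10.4
tool_pos: [0.56, -0.1298, 0.1914]
ee_rot: [3.122, -0.004, -2.124]
contact_force: [-2.0, 0.2, -1.3]
grip_width: 0.0514
grip_force: 0.0
[-3.40338643e-01  2.13459052e-01 -1.48944068e-01  1.22841306e+00
  8.56238687e-05 -1.35818318e+00] [array([ 1.3 , -1.82, 15.51]), 0.3]
```

View pics/w3.png

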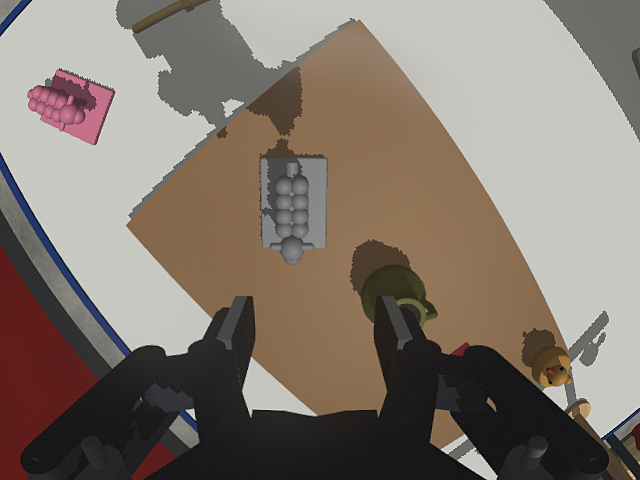

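The sheep sits upright in the image with its head down, and its plate corners are at (261,157), (327,157), (326,248) and (262,248). The jug is clear to the right.

```bash
python3 - <<'E'
from h import *
from bench import r
W=pickle.load(open('c2.pkl','rb'));s=r.state();print(s['tool_pos'],s['ee_rot'],cam(W)[2])
Q=np.array([plane(W,c,.026,True)[:2] for c in[(261,157),(327,157),(326.5,248),(261.5,248)]])
v=(Q[2]+Q[3]-Q[0]-Q[1])/2;print(Q.mean(0),np.linalg.norm(v),np.linalg.norm((Q[0]+Q[3]-Q[1]-Q[2])/2),np.degrees(np.arctan2(v[1],v[0])))
v/=np.linalg.norm(v);g=Q.mean(0)-.004*v
print(g,need(s,(*g,.036),np.arctan2(v[1],v[0])+np.pi))
E
```

```text
[ 0.56399549 -0.13143346  0.19669644] [ 3.13104432e+00 -2.23093667e-03 -2.12364879e+00] [ 0.52543782 -0.19374598  0.35541222]
[ 0.56830872 -0.14683398] 0.08416706699774318 0.05948592321822524 57.59851134651393
[ 0.56616533 -0.15021123] [array([ 1.45, -1.34, 16.06]), 0.7]
```

```bash
python3 -m creep '[[[1.3,-1.5,4],[0,0,0.7],-0.2],[[0,0,4],[0,0,0],-0.2],[[0,0,2],[0,0,0],-0.2],[[0,0,0],[0,0,0],-0.2],[[0,0,0],[0,0,0],-0.2]]'
python3 - <<'E'
from h import *
from bench import r
s=r.state();print(need(s,(.5662,-.1502,.036),np.radians(237.7)))
E
```

```text
clock: 10.95
tool_pos: [0.5774, -0.1538, 0.1046]
ee_rot: [-3.136, 0.001, -2.136]
contact_force: [0.5, -0.1, 0.0]
grip_width: 0.0514
grip_force: 0.0
[array([0.3 , 1.17, 6.85]), -0.1]
```

```bash
python3 -m creep '[[[0.3,1.17,0],[0,0,0],-0.2],[[0,0,0],[0,0,0],-0.2],[[0,0,2.5],[0,0,0],-0.2],[[0,0,2.2],[0,0,0],-0.2],[[0,0,2.2],[0,0,0],-0.2]]'
python3 -m creep '[[[0,0,0],[0,0,0],-0.2],[[0,0,0],[0,0,0],-0.2],[[0,0,0],[0,0,0],0.2]]' 40
python3 - <<'E'
from h import *
from bench import r
s=r.state();print(s['tool_pos'],s['ee_rot'],need(s,(.5662,-.1502,.036),np.radians(237.7)))
E
```

```text
clock: 11.45
tool_pos: [0.5638, -0.1496, 0.0329]
ee_rot: [-3.138, 0.001, -2.136]
contact_force: [-0.5, 1.1, -0.1]
grip_width: 0.0514
grip_force: 0.0
clock: 11.75
tool_pos: [0.5642, -0.1499, 0.0337]
ee_rot: [-3.138, 0.001, -2.136]
contact_force: [0.4, -0.4, 0.2]
grip_width: 0.0379
grip_force: 0.0
[ 0.56421404 -0.14989243  0.03373218] [-3.13843821e+00  6.12893798e-04 -2.13646513e+00] [array([-0.08, -0.18, -0.23]), -0.1]
```

```bash
python3 -m creep '[[[-0.1,-0.18,-0.1],[0,0,0],0.2],[[0,0,0],[0,0,0],0.35],[[0,0,0],[0,0,0],0.6],[[0,0,0],[0,0,0],0.9],[[0,0,0],[0,0,0],0.9]]' 50
python3 - <<'E'
from h import *
from bench import r
s=r.state();print(s['tool_pos'],s['ee_rot'],need(s,(.632,-.11,.034),np.radians(187.6)))
E
```

```text
clock: 12.25
tool_pos: [0.5663, -0.15, 0.0344]
ee_rot: [-3.139, 0.001, -2.136]
contact_force: [-0.1, -0.1, 5.3]
grip_width: 0.0247
grip_force: 51.7
[ 0.56631199 -0.1499639   0.03440728] [-3.13855924e+00  7.58532160e-04 -2.13642709e+00] [array([-6.89, -3.4 ,  0.06]), 50.0]
```

```bash
python3 -m creep '[[[-0.8,-0.4,0],[0,0,0],0.9],[[-1.5,-0.75,0],[0,0,0],0.9],[[-1.5,-0.75,0],[0,0,0],0.9],[[-1.5,-0.75,0],[0,0,0],0.9],[[-1.5,-0.75,0],[0,0,0],0.9]]'
python3 -m creep '[[[0,0,0],[0,0,5],0.9],[[0,0,0],[0,0,6],0.9],[[0,0,0],[0,0,6],0.9],[[0,0,0],[0,0,6],0.9],[[0,0,0],[0,0,0],0.9]]'
python3 - <<'E'
from h import *
from bench import r
s=r.state();print(s['tool_pos'],s['ee_rot'],s['joint_pos'],need(s,(.632,.05,.034),np.radians(187.6)))
E
```

```text
clock: 12.75
tool_pos: [0.6295, -0.1118, 0.0344]
ee_rot: [-3.141, -0.004, -2.138]
contact_force: [-4.1, -3.1, 9.6]
grip_width: 0.0246
grip_force: 52.2
clock: 13.25
tool_pos: [0.6315, -0.1105, 0.0344]
ee_rot: [-3.139, 0.002, -2.54]
contact_force: [0.5, -0.2, 5.3]
grip_width: 0.0243
grip_force: 51.7
[ 0.63150124 -0.11054825  0.03439906] [-3.13933897e+00  2.16676187e-03 -2.53974664e+00] [-2.74186749e-01  4.38059933e-01 -1.93810474e-01  9.35807456e-01
  2.21693594e-04 -8.76029978e-01] [array([-9.13, 13.21,  0.03]), 26.9]
```

```bash
python3 -m creep '[[[-0.7,1.0,0],[0,0,0],0.9],[[-1.1,1.6,0],[0,0,0],0.9],[[-1.1,1.6,0],[0,0,0],0.9],[[-1.1,1.6,0],[0,0,0],0.9],[[-1.1,1.6,0],[0,0,0],0.9]]'
python3 -m creep '[[[-1.1,1.6,0],[0,0,0],0.9],[[-1.1,1.6,0],[0,0,0],0.9],[[-1.1,1.6,0],[0,0,0],0.9],[[-0.7,1.0,0],[0,0,0],0.9],[[0,0,0],[0,0,0],0.9]]'
python3 -m creep '[[[0,0,0],[0,0,5],0.9],[[0,0,0],[0,0,6],0.9],[[0,0,0],[0,0,6],0.9],[[0,0,0],[0,0,6],0.9],[[0,0,0],[0,0,3.9],0.9]]'
python3 - <<'E'
from h import *
from bench import r,viewer
d={n:viewer.capture(n) for n in("scene","top","wrist")};pickle.dump(d,open('c3.pkl','wb'))
im=cv2.resize(d['wrist']['color'],None,fx=1.25,fy=1.25);cv2.imwrite('pics/w4.png',im[:,:,::-1])
s=r.state();print(s['tool_pos'],s['ee_rot'],s['joint_pos'],need(s,(.527,.126,.034),np.radians(187.6)))
E
```

```text
clock: 13.75
tool_pos: [0.6315, -0.0213, 0.0344]
ee_rot: [-3.137, 0.0, -2.539]
contact_force: [-0.2, -5.0, 5.7]
grip_width: 0.0247
grip_force: 51.7
clock: 14.25
tool_pos: [0.6313, 0.0519, 0.0344]
ee_rot: [-3.14, 0.003, -2.536]
contact_force: [0.7, 1.8, 5.9]
grip_width: 0.0245
grip_force: 51.8
clock: 14.75
tool_pos: [0.6315, 0.0506, 0.0344]
ee_rot: [-3.141, 0.003, -3.01]
contact_force: [0.2, -0.5, 4.8]
grip_width: 0.0248
grip_force: 51.8
[0.63150866 0.05056046 0.03438991] [-3.1413457   0.00332955 -3.00746972] [-2.22305058e-02  4.26341587e-01 -2.12227795e-01  9.28899551e-01
  2.74524477e-04 -1.56352567e-01] [array([9.35, 8.87, 0.01]), 0.1]
```

View pics/w4.png

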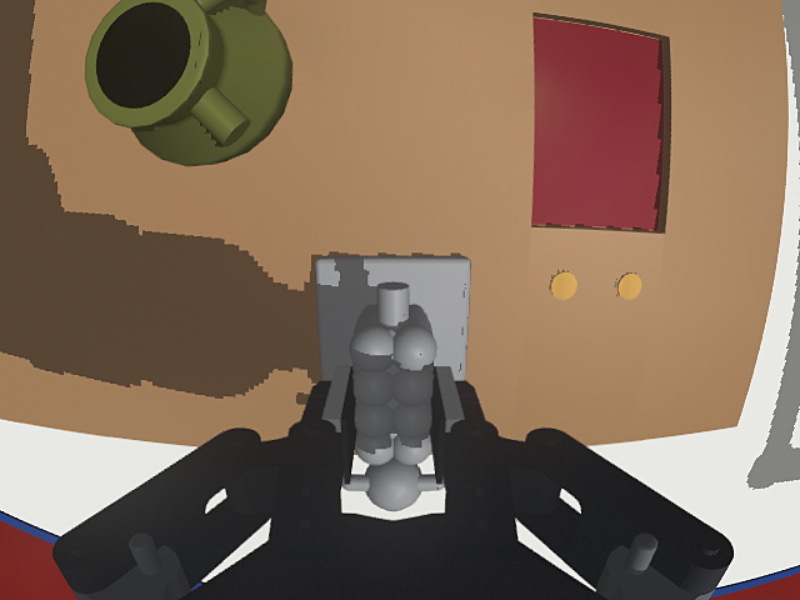

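The wrist view shows the pocket rim corners at (533,13), (669,37), (666,233) and (532,226), the studs at (564,286) and (629,286), and the plate's tail corners at (316,258) and (470,258).

```bash
python3 - <<'E'
from h import *
from bench import r
W=pickle.load(open('c3.pkl','rb'))['wrist'];s=r.state();np.set_printoptions(precision=4,suppress=True)
P=lambda p,z:plane(W,((p[0]+.5)/1.25-.5,(p[1]+.5)/1.25-.5),z,True)[:2]
c=np.array([P(p,.018) for p in[(533,13),(669,37),(666,233),(532,226)]])
ux=(c[2]+c[3]-c[0]-c[1])/2; uy=(c[1]+c[2]-c[0]-c[3])/2
print('rim',c.mean(0),np.linalg.norm(ux),np.linalg.norm(uy),np.degrees(np.arctan2(ux[1],ux[0])),np.degrees(np.arctan2(-uy[0],uy[1])))
st=[P((564,286),.018),P((629,286),.018)]; m=(st[0]+st[1])/2; e=st[1]-st[0]; a=np.arctan2(-e[0],e[1])
print('studs',m,np.degrees(a),'pocket',m-.068*np.array([np.cos(a),np.sin(a)]))
t=[P((316.5,258),.026),P((470,258),.026)]; e=t[1]-t[0]; a2=np.arctan2(-e[0],e[1])
sc=(t[0]+t[1])/2+.042*np.array([np.cos(a2),np.sin(a2)]); print('sheep',sc,np.linalg.norm(e),np.degrees(a2),'tool',s['tool_pos'][:2],np.degrees(s['ee_rot'][2])+180)
# sheep from tool: origin 4mm ahead
y=s['ee_rot'][2]; print('sheep by tool',s['tool_pos'][:2]+.004*np.array([-np.cos(y),-np.sin(y)]))
S=pickle.load(open('c3.pkl','rb'))
for a_,q,k in blobs(S['top'],red,100):
    if 200<q[0]<300: print('top pocket',plane(S['top'],q,.015),cv2.minAreaRect(np.array([plane(S['top'],z,.015)[:2] for z in k],np.float32)))
E
```

```text
rim [0.5264 0.1257] 0.08772926495604501 0.06422909058910015 8.098322792882392 7.833959289983147
studs [0.5943 0.135 ] 8.2520612592361 pocket [0.527  0.1252]
sheep [0.6349 0.052 ] 0.058396523528003896 7.605505975373936 tool [0.6315 0.0506] 7.684677765173689
sheep by tool [0.6355 0.0511]
```

```bash
python3 -m creep '[[[0.8,1.06,0],[0,0,-0.35],0.9],[[1.2,1.6,0],[0,0,0],0.9],[[1.2,1.6,0],[0,0,0],0.9],[[1.2,1.6,0],[0,0,0],0.9],[[1.2,1.6,0],[0,0,0],0.9]]'
python3 -m creep '[[[1.0,1.34,0],[0,0,0],0.9],[[0.9,0,0],[0,0,0],0.9],[[0.9,0,0],[0,0,0],0.9],[[0,0,0],[0,0,0],0.9],[[0,0,0],[0,0,0],0.9]]'
python3 - <<'E'
from h import *
from bench import r,viewer
d={n:viewer.capture(n) for n in("top","wrist")};pickle.dump(d,open('c4.pkl','wb'))
im=cv2.resize(d['wrist']['color'][80:400,140:500],(800,711))[:600];cv2.imwrite('pics/w5.png',im[:,:,::-1])
s=r.state();print(s['tool_pos'],s['ee_rot'],need(s,(.5266-.0035,.1256-.0011,.034),np.radians(188.1)))
E
```

```text
clock: 15.4
tool_pos: [0.5656, 0.1165, 0.0344]
ee_rot: [-3.139, 0.005, -3.001]
contact_force: [3.7, -2.5, 6.8]
grip_width: 0.0246
grip_force: 51.9
clock: 15.9
tool_pos: [0.5331, 0.1261, 0.0334]
ee_rot: [3.139, -0.001, -3.001]
contact_force: [-2.3, 2.3, 10.3]
grip_width: 0.0247
grip_force: 52.4
[0.53313044 0.12613513 0.03338363] [ 3.13877070e+00 -1.70611477e-03 -3.00098698e+00] [array([ 1.02, -0.02, -0.06]), -0.0]
```

View pics/w5.png

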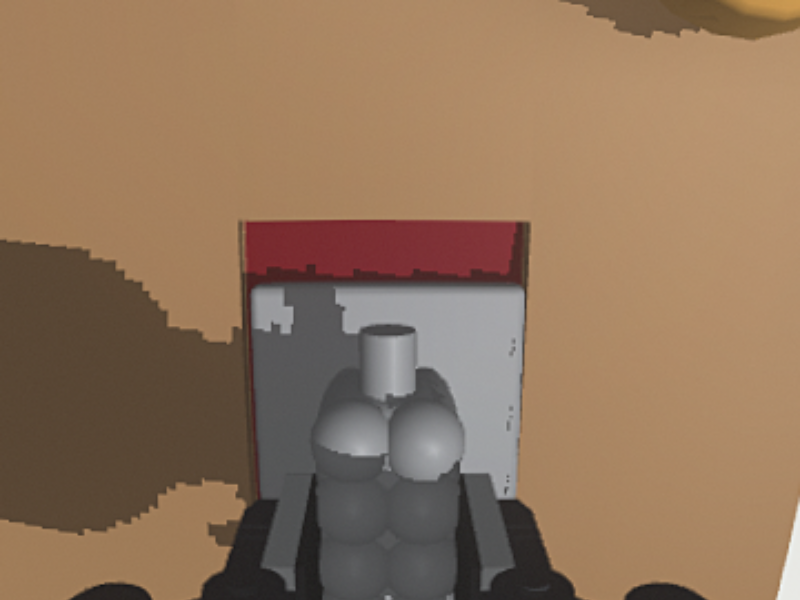

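The tail edge is about 10 mm short of seating and the plate is centred sideways to about 0.5 mm.

```bash
python3 -m creep '[[[0.5,-0.04,0],[0,0,0],0.9],[[0.3,0,0],[0,0,0],0.9],[[0.1,0,0.05],[0,0,0],0.9],[[0.1,0,0.05],[0,0,0],0.9],[[0,0,0.1],[0,0,0],0.9]]'
python3 -m creep '[[[0,0,0.1],[0,0,0],0.9],[[0,0,0.1],[0,0,0],0.9],[[0,0,0],[0,0,0],0.9]]'
```

```text
clock: 16.5
tool_pos: [0.5237, 0.1235, 0.031]
ee_rot: [3.141, -0.002, -3.001]
contact_force: [-1.8, -0.7, 15.0]
grip_width: 0.0242
grip_force: 53.3
clock: 16.8
tool_pos: [0.5238, 0.1235, 0.0309]
ee_rot: [-3.141, -0.002, -3.001]
contact_force: [-5.7, -1.1, 21.8]
grip_width: 0.0251
grip_force: 53.9
```

```bash
python3 -m creep '[[[0.1,0,0],[0,0,0],0.9],[[0,0.05,0],[0,0,0],0.9],[[0,0.05,0],[0,0,0],0.9],[[0,0,0],[0,0,0],0.9]]'
python3 -m creep '[[[0.1,0,0],[0,0,0],0.9],[[0,0,0],[0,0,0],0.9]]'
python3 - <<'E'
from h import *
from bench import viewer
d=viewer.capture('wrist');pickle.dump(d,open('c5.pkl','wb'))
hsv=cv2.cvtColor(d['color'],cv2.COLOR_RGB2HSV).astype(int)
for x in(258,280,350,370): print(x,[(y,*hsv[y,x]) for y in range(170,225,3)])
for y in(240,265): print(y,[(x,*hsv[y,x]) for x in list(range(240,264,2))+list(range(366,390,2))])
E
```

```text
clock: 17.2
tool_pos: [0.5238, 0.1236, 0.0309]
ee_rot: [-3.139, 0.0, -3.002]
contact_force: [-2.1, -3.2, 18.5]
grip_width: 0.0248
grip_force: 53.6
clock: 17.4
tool_pos: [0.5238, 0.1236, 0.0309]
ee_rot: [-3.139, 0.002, -3.002]
contact_force: [-0.6, -2.6, 16.8]
grip_width: 0.0243
grip_force: 53.2
258 [(170, np.int64(15), np.int64(113), np.int64(167)), (173, np.int64(15), np.int64(114), np.int64(168)), (176, np.int64(15), np.int64(112), np.int64(166)), (179, np.int64(15), np.int64(113), np.int64(165)), (182, np.int64(15), np.int64(110), np.int64(165)), (185, np.int64(15), np.int64(110), np.int64(165)), (188, np.int64(15), np.int64(114), np.int64(165)), (191, np.int64(15), np.int64(111), np.int64(165)), (194, np.int64(15), np.int64(111), np.int64(165)), (197, np.int64(15), np.int64(111), np.int64(165)), (200, np.int64(178), np.int64(167), np.int64(119)), (203, np.int64(179), np.int64(159), np.int64(120)), (206, np.int64(179), np.int64(162), np.int64(120)), (209, np.int64(178), np.int64(164), np.int64(121)), (212, np.int64(10), np.int64(11), np.int64(71)), (215, np.int64(110), np.int64(6)
[... 4760 characters left out ...]
0, np.int64(120), np.int64(3), np.int64(89)), (262, np.int64(150), np.int64(3), np.int64(88)), (366, np.int64(100), np.int64(5), np.int64(166)), (368, np.int64(105), np.int64(6), np.int64(167)), (370, np.int64(100), np.int64(5), np.int64(167)), (372, np.int64(120), np.int64(6), np.int64(162)), (374, np.int64(179), np.int64(127), np.int64(66)), (376, np.int64(15), np.int64(81), np.int64(69)), (378, np.int64(14), np.int64(107), np.int64(164)), (380, np.int64(15), np.int64(106), np.int64(168)), (382, np.int64(15), np.int64(108), np.int64(170)), (384, np.int64(15), np.int64(108), np.int64(168)), (386, np.int64(14), np.int64(108), np.int64(168)), (388, np.int64(14), np.int64(106), np.int64(169))]
```

```bash
python3 - <<'E'
from h import *
from bench import r
W=pickle.load(open('c5.pkl','rb'));s=r.state();np.set_printoptions(precision=4,suppress=True)
from scipy.spatial.transform import Rotation as Ro
R=Ro.from_euler('xyz',s['ee_rot']); L=lambda p,z:(R.inv().apply(plane(W,p,z,True)-s['tool_pos'])*1000)[:2].round(1)
print('cam',R.inv().apply(cam(W)[2]-s['tool_pos']))
for x in(258,350): print('rim',L((x,198.7),.018),'plate bottom edge z12/16/18',L((x,211),.012),L((x,211),.016),L((x,211),.018),'plate top edge z20/24/26',L((x,213.5),.02),L((x,213.5),.024),L((x,213.5),.026))
print('sides rim',L((251.3,240),.018),L((378.8,240),.018),'plate',L((253,240),.02),L((375,240),.02),'| z26',L((253,240),.026),L((375,240),.026))
print(need(s,(.5231,.1245,.03)))
E
```

```text
cam [ 0.073   0.0006 -0.1637]
rim [ 41.3 -26.5] plate bottom edge z12/16/18 [ 33.9 -27.6] [ 34.8 -27. ] [ 35.2 -26.7] plate top edge z20/24/26 [ 34.4 -26.4] [ 35.3 -25.8] [ 35.7 -25.5]
rim [41.2 18.1] plate bottom edge z12/16/18 [33.8 18.8] [34.7 18.4] [35.1 18.2] plate top edge z20/24/26 [34.3 18.1] [35.2 17.7] [35.6 17.5]
sides rim [ 20.4 -30.7] [20.4 33.2] plate [ 21.  -29.5] [21.  30.9] | z26 [ 22.8 -28.4] [22.8 29.8]
[array([0.06, 0.1 , 0.09])]
```

```bash
python3 -m creep '[[[0,0,-0.15],[0,0,0],0.9],[[0.3,0.05,0],[0,0,0],0.9],[[0.2,0,0],[0,0,0],0.9],[[0,0,0],[0,0,0],0.9]]'
python3 - <<'E'
from h import *
from bench import r,viewer
from scipy.spatial.transform import Rotation as Ro
W=viewer.capture('wrist');s=r.state()
R=Ro.from_euler('xyz',s['ee_rot']); L=lambda p,z:(R.inv().apply(plane(W,p,z,True)-s['tool_pos'])*1000)[:2].round(1)
hsv=cv2.cvtColor(W['color'],cv2.COLOR_RGB2HSV).astype(int)
for x in(258,350):
    col=hsv[150:260,x]; rim=150+np.argmax((col[:,0]>165)|(col[:,0]<8)|(col[:,2]<100)); pl=150+np.argmax(col[:,1]<40)
    print(x,rim,pl,L((x,rim-.5),.018),L((x,pl-.5),.012))
E
```

```text
clock: 17.85
tool_pos: [0.5179, 0.1242, 0.0302]
ee_rot: [-3.141, 0.001, -3.001]
contact_force: [4.9, 0.1, 2.8]
grip_width: 0.0247
grip_force: 51.6
258 211 212 [ 35.6 -26.6] [ 33.8 -27.5]
350 150 212 [65.  17.6] [33.7 18.8]
```

```bash
python3 -m creep '[[[0,0,0.2],[0,0,0],0.9],[[0,0,0],[0,0,0],0.9],[[0,0,0.1],[0,0,0],0.9],[[0,0,0],[0,0,0],0.9]]'
python3 - <<'E'
from h import *
from bench import r,viewer
W=viewer.capture('wrist');print(r.state()['joint_pos'][5])
im=cv2.resize(W['color'][130:400,134:494],(800,600));cv2.imwrite('pics/w6.png',im[:,:,::-1])
E
```

```text
clock: 18.3
tool_pos: [0.5194, 0.1244, 0.029]
ee_rot: [-3.141, 0.003, -3.001]
contact_force: [4.6, -0.1, 13.5]
grip_width: 0.0246
grip_force: 52.9
-0.02627052578011315
```

```bash
python3 -m creep '[[[0,0,0],[0,0,0],0.55],[[0,0,0],[0,0,0],0.4],[[0,0,0],[0,0,0],0.1],[[0,0,0],[0,0,0],-0.1],[[0,0,0],[0,0,0],-0.1]]' 30
python3 - <<'E'
from h import *
from bench import r,viewer
W=viewer.capture('wrist');pickle.dump(W,open('c6.pkl','wb'))
im=cv2.resize(W['color'][130:400,134:494],(800,600));cv2.imwrite('pics/w7.png',im[:,:,::-1])
E
```

```text
clock: 18.85
tool_pos: [0.5142, 0.124, 0.0255]
ee_rot: [3.141, -0.006, -3.001]
contact_force: [-0.1, -0.8, -0.1]
grip_width: 0.0471
grip_force: 0.0
```

```bash
python3 -m creep '[[[0,0,-2],[0,0,0],-0.1],[[0,0,-3],[0,0,0],-0.1],[[0,0,-5],[0,0,0],-0.1],[[0,0,-5],[0,0,0],-0.1],[[0,0,-5],[0,0,0],-0.1]]'
python3 -m creep '[[[-3,0,-2],[0,0,0],-0.1],[[-3,0,0],[0,0,0],-0.1],[[0,0,0],[0,0,0],-0.1],[[0,0,0],[0,0,0],-0.1]]'
python3 - <<'E'
from h import *
from bench import r,viewer
d={n:viewer.capture(n) for n in("scene","top","wrist")};pickle.dump(d,open('c7.pkl','wb'))
W=d['wrist'];s=r.state();print(s['tool_pos'],s['clock'])
from scipy.spatial.transform import Rotation as Ro
im=W['color'][100:370,180:450]; a=cv2.resize(W['color'][60:360,134:494],(720,600)); cv2.imwrite('pics/w8.png',a[:,:,::-1])
E
```

```text
clock: 19.4
tool_pos: [0.5159, 0.1241, 0.2281]
ee_rot: [3.141, -0.003, -3.001]
contact_force: [1.8, 0.1, -0.5]
grip_width: 0.0471
grip_force: 0.0
clock: 19.8
tool_pos: [0.5759, 0.1325, 0.2459]
ee_rot: [3.141, -0.004, -3.001]
contact_force: [-0.2, -0.6, 0.2]
grip_width: 0.047
grip_force: 0.0
[0.57519762 0.13247022 0.24617024] 19.95
```

View pics/w8.png

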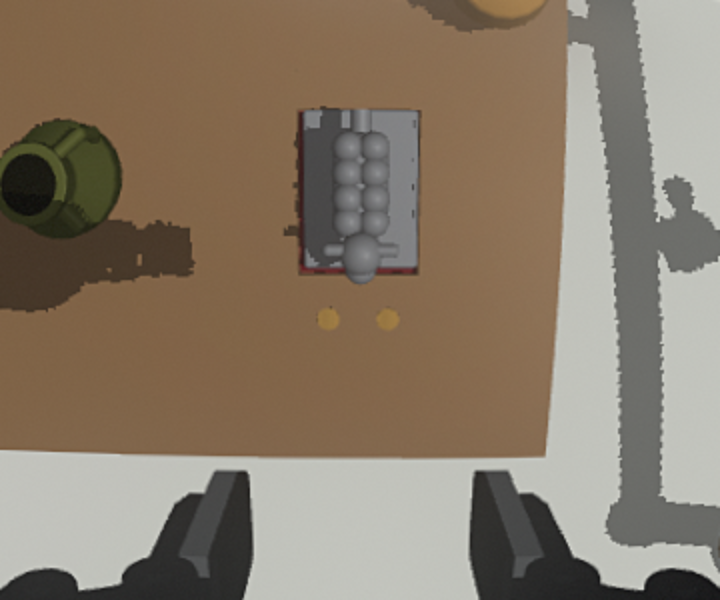

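The sheep appears seated: rim corners are about (299,109), (419,110), (418,273) and (300,273), with a thin red gap at the head end. I check that numerically, along with the bystanders.

```bash
python3 - <<'E'
from h import *
d=pickle.load(open('c7.pkl','rb'));W=d['wrist'];np.set_printoptions(precision=4,suppress=True)
hsv=cv2.cvtColor(W['color'],cv2.COLOR_RGB2HSV).astype(int)
gm=np.zeros(hsv.shape[:2],np.uint8);gm[100:210,270:355]=(hsv[100:210,270:355,1]<35)
gm=cv2.morphologyEx(gm,cv2.MORPH_OPEN,np.ones((3,3),np.uint8))
rm=np.zeros_like(gm);h,s,v=[hsv[...,i] for i in range(3)];rm[100:200,275:350]=(((h>165)|(h<8)|(s<35))[100:200,275:350])
for n,m,zs in(('plate',gm,(.02,.026)),('rim',rm,(.018,))):
    for i in(290,300,330,338):
        y=np.nonzero(m[:,i])[0]; print(n,'col',i,y.min(),y.max(),[(plane(W,(i,y.min()-.5),z,True)[:2],plane(W,(i,y.max()+.5),z,True)[:2]) for z in zs])
    for j in(130,150,170,185):
        x=np.nonzero(m[j])[0]; print(n,'row',j,x.min(),x.max(),[(plane(W,(x.min()-.5,j),z,True)[:2],plane(W,(x.max()+.5,j),z,True)[:2]) for z in zs])
T=d['top'];S=d['scene'];c0=pickle.load(open('c0.pkl','rb'))
for n in('olive','ochre'):
    print(n,[[ (q.round(1).tolist(),a) for a,q,k in blobs(D,globals()[n],60) if 225<q[0]<405 and 200<q[1]<290] for D in(c0['top'],T)])
for a,q,k in blobs(S,red,100): print('S',a,q,plane(S,q,.258))
E
```

```text
plate col 290 115 193 [(array([0.4866, 0.0959]), array([0.5694, 0.1068])), (array([0.4868, 0.0963]), array([0.5684, 0.107 ]))]
plate col 300 115 193 [(array([0.4853, 0.1061]), array([0.568 , 0.1173])), (array([0.4855, 0.1064]), array([0.567 , 0.1174]))]
plate col 330 115 193 [(array([0.4809, 0.1367]), array([0.5635, 0.1488])), (array([0.4813, 0.1365]), array([0.5626, 0.1484]))]
plate col 338 115 193 [(array([0.4797, 0.1449]), array([0.5623, 0.1572])), (array([0.48  , 0.1445]), array([0.5614, 0.1567]))]
plate row 130 286 342 [(array([0.5033, 0.0934]), array([0.4951, 0.1518])), (array([0.5033, 0.0939]), array([0.4952, 0.1514]))]
plate row 150 286 342 [(array([0.5242, 0.0962]), array([0.5159, 0.1549])), (array([0.5238, 0.0966]), array([0.5157, 0.1545]))]
plate row 170 286 342 [(array([0.5451, 0.0989]), array([0.5368, 0.1581])), (array([0.5445, 0.0993]), array([0.5363, 0.1576]))]
plate row 185 286 342 [(array([0.561 , 0.1009]), array([0.5526, 0.1606])), (array([0.5601, 0.1012]), array([0.5518, 0.16  ]))]
rim col 290 115 195 [(array([0.4865, 0.0957]), array([0.5719, 0.107 ]))]
rim col 300 115 196 [(array([0.4852, 0.106 ]), array([0.5715, 0.1177]))]
rim col 330 115 196 [(array([0.4808, 0.1368]), array([0.5671, 0.1494]))]
rim col 338 115 196 [(array([0.4795, 0.145 ]), array([0.5658, 0.1579]))]
rim row 130 283 342 [(array([0.5037, 0.0902]), array([0.495, 0.152]))]
rim row 150 283 342 [(array([0.5247, 0.0929]), array([0.516 , 0.1551]))]
rim row 170 284 342 [(array([0.5456, 0.0967]), array([0.537 , 0.1583]))]
rim row 185 284 342 [(array([0.5616, 0.0987]), array([0.5528, 0.1608]))]
olive [[([320.0, 227.4], 337)], [([320.1, 227.4], 338)]]
ochre [[([250.3, 271.7], 63)], []]
S 227 [ 83.1322 239.63  ] [ 0.8539 -0.2099  0.258 ]
S 181 [523.2928 248.9171] [0.4127 0.3633 0.258 ]
```

```bash
python3 -m creep '[[[3.6,0,0],[0,0,0],1],[[3.5,0,0],[0,0,0],1],[[0,0,5],[0,0,0],1],[[0,0,5],[0,0,0],1],[[0,0,5],[0,0,0],1]]'
python3 -m creep '[[[0,0,0],[0,0,0],1],[[0,0,0],[0,0,0],1],[[0,0,1],[0,0,0],1],[[0,0,0.5],[0,0,0],1],[[0,0,0],[0,0,0],1]]'
```

```text
clock: 20.45
tool_pos: [0.5056, 0.1226, 0.0965]
ee_rot: [-3.142, 0.002, -3.001]
contact_force: [0.7, -0.1, -0.0]
grip_width: 0.0002
grip_force: 0.0
clock: 20.95
tool_pos: [0.5075, 0.1228, 0.0832]
ee_rot: [-3.142, 0.002, -3.001]
contact_force: [-0.4, -0.4, 0.5]
grip_width: -0.0
grip_force: 0.0
```

```bash
python3 -m creep '[[[0,0,0.4],[0,0,0],1],[[0,0,0.3],[0,0,0],1],[[0,0,0.2],[0,0,0],1],[[0,0,0.2],[0,0,0],1],[[0,0,0],[0,0,0],1]]'
python3 -m creep '[[[0,0,0.2],[0,0,0],1],[[0,0,0],[0,0,0],1]]'
python3 -m creep '[[[0,0,0.2],[0,0,0],1],[[0,0,0],[0,0,0],1]]'
```

```text
clock: 21.45
tool_pos: [0.5063, 0.1226, 0.0709]
ee_rot: [3.142, -0.001, -3.001]
contact_force: [0.5, -0.8, 0.3]
grip_width: -0.0001
grip_force: 0.0
clock: 21.65
tool_pos: [0.5065, 0.1227, 0.0691]
ee_rot: [-3.142, -0.0, -3.001]
contact_force: [-1.3, 0.4, 0.4]
grip_width: 0.0001
grip_force: 0.0
clock: 21.85
tool_pos: [0.5064, 0.1227, 0.0671]
ee_rot: [3.142, -0.0, -3.001]
contact_force: [-0.1, 0.1, 0.0]
grip_width: -0.0
grip_force: 0.0
```

```bash
python3 -m creep '[[[0,0,0.2],[0,0,0],1],[[0,0,0],[0,0,0],1]]'
python3 -m creep '[[[0,0,0.15],[0,0,0],1],[[0,0,0],[0,0,0],1]]'
```

```text
clock: 22.05
tool_pos: [0.5064, 0.1227, 0.0651]
ee_rot: [3.142, -0.0, -3.001]
contact_force: [0.5, -0.6, 0.1]
grip_width: -0.0003
grip_force: 0.0
clock: 22.25
tool_pos: [0.5064, 0.1227, 0.0636]
ee_rot: [3.142, -0.0, -3.001]
contact_force: [0.6, -0.2, 0.2]
grip_width: 0.0
grip_force: 0.0
```

```bash
python3 -m creep '[[[0,0,-1.5],[0,0,0],1],[[-2.4,0,0],[0,0,0],1],[[0,0,0],[0,0,0],1],[[0,0,0.8],[0,0,0],1],[[0,0,0.3],[0,0,0],1]]'
python3 -m creep '[[[0,0,0.2],[0,0,0],1],[[0,0,0],[0,0,0],1]]'
python3 -m creep '[[[0,0,0.2],[0,0,0],1],[[0,0,0],[0,0,0],1]]'
```

```text
clock: 22.75
tool_pos: [0.5287, 0.1259, 0.0664]
ee_rot: [3.142, -0.003, -3.001]
contact_force: [-0.4, -0.0, 0.3]
grip_width: -0.0002
grip_force: 0.0
clock: 22.95
tool_pos: [0.529, 0.1259, 0.0649]
ee_rot: [3.141, -0.002, -3.001]
contact_force: [0.4, -0.2, -0.4]
grip_width: 0.0001
grip_force: 0.0
clock: 23.15
tool_pos: [0.5301, 0.126, 0.0636]
ee_rot: [3.142, -0.0, -3.001]
contact_force: [-0.6, -0.5, 0.4]
grip_width: 0.0001
grip_force: 0.0
```

```bash
python3 -m creep '[[[0,0,0.2],[0,0,0],1],[[0,0,0],[0,0,0],1]]'
python3 -m creep '[[[0,0,0.2],[0,0,0],1],[[0,0,0],[0,0,0],1]]'
```

```text
clock: 23.35
tool_pos: [0.5302, 0.126, 0.0617]
ee_rot: [-3.142, -0.0, -3.001]
contact_force: [0.6, 1.7, -0.7]
grip_width: 0.0002
grip_force: 0.0
clock: 23.55
tool_pos: [0.5302, 0.126, 0.0596]
ee_rot: [-3.142, -0.0, -3.001]
contact_force: [-0.1, -0.2, -0.2]
grip_width: -0.0001
grip_force: 0.0
```

```bash
python3 -m creep '[[[0,0,0.15],[0,0,0],1],[[0,0,0],[0,0,0],1]]'
python3 -m creep '[[[0,0,0.15],[0,0,0],1],[[0,0,0],[0,0,0],1]]'
python3 - <<'E'
from bench import r,viewer
import cv2
W=viewer.capture('wrist');S=viewer.capture('scene')
import numpy as np
a=cv2.resize(W['color'][130:400,134:494],(400,300));b=cv2.resize(S['color'][260:360,300:433],(400,300),interpolation=cv2.INTER_CUBIC)
cv2.imwrite('pics/w9.png',np.hstack([a,b])[:,:,::-1])
E
```

```text
clock: 23.75
tool_pos: [0.5302, 0.126, 0.0581]
ee_rot: [3.142, -0.0, -3.001]
contact_force: [0.5, -0.1, -0.2]
grip_width: -0.0001
grip_force: 0.0
clock: 23.95
tool_pos: [0.5302, 0.126, 0.0566]
ee_rot: [-3.142, -0.0, -3.001]
contact_force: [-1.0, 1.1, 0.7]
grip_width: -0.0001
grip_force: 0.0
```

```bash
python3 -m creep '[[[0,0,0.15],[0,0,0],1],[[0,0,0],[0,0,0],1]]'
python3 -m creep '[[[0,0,0.15],[0,0,0],1],[[0,0,0],[0,0,0],1]]'
python3 - <<'E'
from h import *
from bench import r,viewer
d={n:viewer.capture(n) for n in("scene","wrist")};s=r.state()
S=d['scene'];hsv=cv2.cvtColor(S['color'],cv2.COLOR_RGB2HSV).astype(int)
print(s['tool_pos'])
R,t,c=cam(S)
def proj(p):
    q=R@np.array(p)+t; return (q[:2]/q[2]*S['fx']+[S['cx'],S['cy']]).round(1)
print('tip proj',proj(s['tool_pos']),'pocket c',proj((.5266,.1256,.012)),'trunk top',proj((.5266,.1256,.062)),'head',proj((.556,.130,.062)))
x0,y0=(np.array(proj((.5266,.1256,.05)))-[30,45]).astype(int)
for y in range(y0,y0+80,3): print(y,' '.join('%s%02d'%('R' if(hh<8 or hh>168)and ss>120 else 'g' if ss<50 else 'b',v//5) for hh,ss,v in hsv[y,x0:x0+60:3]))
print(x0)
E
```

```text
clock: 24.25
tool_pos: [0.5302, 0.126, 0.0552]
ee_rot: [3.142, -0.0, -3.001]
contact_force: [0.0, -0.0, 0.1]
grip_width: -0.0001
grip_force: 0.0
clock: 24.45
tool_pos: [0.5302, 0.126, 0.0536]
ee_rot: [3.142, -0.0, -3.001]
contact_force: [0.2, -0.8, -0.8]
grip_width: -0.0001
grip_force: 0.0
[0.53026964 0.12605684 0.05373549]
tip proj [355.6 311.9] pocket c [355.2 325.5] trunk top [356.7 307.8] head [350.  317.2]
267 b27 b26 g06 g07 g07 g05 g03 b03 g05 b02 b06 b02 g04 b04 g04 g05 g06 g07 g11 g24
270 b28 b29 b20 b05 g05 g05 g05 b04 b06 b04 g03 b04 b04 g04 b03 b05 g04 b06 g10 g31
273 b28 b27 b27 b09 g05 b05 g06 b04 g04 b03 g05 g05 g04 g06 g05 g05 b04 g04 g08 g17
276 b27 b27 b27 b26 g05 b04 b14 b05 g05 b05 b03 g05 b04 g06 g05 g05 b08 g38 g09 g10
279 b28 b27 b27 b27 b15 b03 b03 b04 b04 g04 g05 g05 b03 g04 g04 b16 b27 b22 g11 g07
282 b27 b28 b27 b28 b27 b06 g02 g04 b04 b05 g03 g04 g04 g04 b13 b28 b23 b08 g14 b05
285 b28 b27 b27 b27 b27 b24 g06 b07 b04 g03 g05 b05 g03 b04 b06 b12 g04 b04 b04 b03
288 b27 b28 b28 b27 b27 b28 b28 b28 b07 b04 g04 g05 g06 b04 g07 g05 g04 g04 g05 b11
291 b27 b27 b
[... 886 characters left out ...]
 g27 g26 g25 b28 b28 b28
324 b27 b28 b27 b25 b14 g13 g13 g13 g13 g11 g12 g19 g26 g26 g26 g27 b26 b27 b27 b27
327 b27 b27 b27 b19 g14 g13 g13 g17 g14 g19 g18 g22 g26 g26 g27 b24 b27 b28 b27 b28
330 b27 b27 b23 g19 g16 g14 g20 g26 g26 g26 g27 g26 g27 g26 g25 b28 b27 b28 b27 b27
333 b27 b27 b27 b27 b20 g18 g25 g27 g27 g26 g27 g27 g26 g27 b26 b27 b27 b27 b28 b27
336 b27 b27 b27 b27 b28 b27 b23 g17 g23 g26 g26 g27 g25 b24 b27 b27 b28 b28 b28 b28
339 b27 b28 b31 b29 b27 b27 b28 b27 b23 g18 g22 g26 g25 b28 b27 b27 b28 b28 b27 b27
342 b27 b27 b32 b32 b27 b27 b27 b27 b27 b28 b26 g17 b27 b28 b28 b27 b27 b27 b27 b27
345 b27 b27 b27 b27 b27 b27 b28 b30 b28 b28 b28 b28 b27 b27 b27 b28 b27 b28 b28 b27
326
```

```bash
python3 -m creep '[[[0,0,-2],[0,0,0],1],[[0,0,-4],[0,0,0],1],[[0,0,-5],[0,0,0],1],[[0,0,-5],[0,0,0],1],[[0,0,-4],[0,0,0],1]]'
python3 -m creep '[[[-4.5,0,0],[0,0,0],1],[[0,0,0],[0,0,0],1],[[0,0,0],[0,0,0],1],[[0,0,0],[0,0,0],1]]'
python3 - <<'E'
from h import *
from bench import r,viewer
d={n:viewer.capture(n) for n in("scene","wrist")};s=r.state();pickle.dump(d,open('c8.pkl','wb'))
np.set_printoptions(precision=4,suppress=True)
S,W=d['scene'],d['wrist']
def rect(D,x0,y0,x1,y1):
    hsv=cv2.cvtColor(D['color'],cv2.COLOR_RGB2HSV).astype(int)
    m=np.zeros(hsv.shape[:2],np.uint8); m[y0:y1,x0:x1]=hsv[y0:y1,x0:x1,1]<45
    n,l,st,_=cv2.connectedComponentsWithStats(m); i=1+np.argmax(st[1:,4]); m=(l==i).astype(np.uint8)
    c=max(cv2.findContours(m,0,1)[0],key=cv2.contourArea); h=cv2.convexHull(c); e=1
    while len(cv2.approxPolyDP(h,e,True))>6: e+=.3
    return st[i],cv2.approxPolyDP(h,e,True)[:,0]
print('scene',rect(S,325,290,385,350)); print('wrist',rect(W,265,60,365,260))
R,t,c=cam(S)
def proj(p):
    q=R@np.array(p)+t; return (q[:2]/q[2]*S['fx']+[S['cx'],S['cy']]).round(1)
hc=np.array([.5266,.1256]); ux=np.array([.990,.139]);uy=np.array([-.139,.990])
for z in(.02,.026):
  for off in(0,-.002): print(z,off,'head+y',proj((*(hc+(.042+off)*ux+.03*uy),z)),'head-y',proj((*(hc+(.042+off)*ux-.03*uy),z)),'tail+y',proj((*(hc-(.042-off)*ux+.03*uy),z)))
print(s['tool_pos'])
for a,q,k in blobs(W,ochre,60): print('bird?',a,q)
E
```

```text
clock: 25.05
tool_pos: [0.531, 0.1262, 0.2571]
ee_rot: [-3.142, 0.003, -3.001]
contact_force: [0.6, 0.8, 0.3]
grip_width: -0.0001
grip_force: 0.0
clock: 25.45
tool_pos: [0.5738, 0.1322, 0.2528]
ee_rot: [3.142, -0.002, -3.001]
contact_force: [0.6, -0.0, -0.3]
grip_width: 0.0001
grip_force: 0.0
scene (array([ 335,  297,   44,   45, 1086], dtype=int32), array([[367, 297],
       [378, 316],
       [361, 341],
       [336, 331],
       [345, 310],
       [359, 297]], dtype=int32))
wrist (array([ 286,  116,   57,   86, 4484], dtype=int32), array([[342, 117],
       [341, 193],
       [316, 201],
       [288, 193],
       [286, 191],
       [286, 117]], dtype=int32))
0.02 0 head+y [359.5 342.3] head-y [332.4 330.3] tail+y [377.7 315.4]
0.02 -0.002 head+y [360.  341.7] head-y [332.9 329.6] tail+y [378.1 314.8]
0.026 0 head+y [359.7 340.2] head-y [332.5 328.2] tail+y [377.9 313.4]
0.026 -0.002 head+y [360.2 339.5] head-y [333.  327.5] tail+y [378.3 312.8]
[0.5736 0.1322 0.2531]
```

The scene corners match a plate top at 20 mm (seated), not 26 mm, and the peg is about 7 mm from its rest point. I am handing in.

```bash
python3 -c "
from bench import r
print(r.close_job())"
```

```text
the job is handed in; nothing more can be done
None
```

I've handed the job in; no verdict came back. By my last camera measurements, the swing arm's peg is about 7 mm from its stop and the sheep lies flat in the wine-red pocket, head to the studs and let go; the jug hadn't moved, but I didn't re-measure the bird or burnisher at the end.

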